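Click the bridge tally wheel round to the batch mark

TASK

Use a fingertip to flick the lobes of the green tally counter's thumbwheel clockwise (seen from above), click by click, until the red lobe has clicked into place at the yellow batch marker on the guard, and do not click it past the marker. Push gently, pick nothing up, leave the jar, the stack of bridge blanks and the sanding block where they stand, and finish with the hand clear.

Things in the scene. Friction and masses are not known exactly. Their poses are not given: they have to be found in the camera images.
- counter: Green round tally counter screwed to the bench, immovable. Origin on the bench under the vertical wheel axis. Base drum 140 mm diameter, flat top 25 mm high; fixing strip 165 x 50 x 10 mm along its y. A guard wall (60 to 65 mm from the axis, 46 mm high) rings the wheel except for an opening 70 degrees either side of the counter's own -x, facing roughly to the robot.
- wheel_top (a point): Centre of the wheel's top face, on its axis, 47 mm above the bench. White disc 72 mm diameter with six radial lobes (five black, one red) 60 degrees apart on its edge, 9 mm wide, reaching to 55 mm from the axis; disc and lobes span heights 29 to 47 mm. At rest one lobe points along the counter's -x, the middle of the opening.
- opening (a point): Middle of the opening in the guard, on the counter's -x side, 55 mm from the axis, 38 mm above the bench: here lobes can be reached from above or outside. Clockwise means pushing a lobe here to the counter's +y. The gap between two lobes is about 35 mm wide 42 mm from the axis, its middle 30 degrees either side of this point.
- wheel (a joint): Wheel turn in rad, growing clockwise from above. Clicks (rest positions) at 0, 1.047, 2.094, 3.142, 4.189, 5.236; end stops just outside. Starts at rest at 0, red lobe in the middle of the opening. Pushed past half-way (0.52 rad) to the next click it snaps in by itself; let go sooner it falls back. A push of about 2 to 4 N on a lobe turns it.
- red_lobe (a point): Upper outer end of the red lobe, 55 mm from the wheel axis, 47 mm above the bench. It turns with the wheel.
- marker: Yellow batch marker: upright stud 12 mm in diameter, 10 mm high, fixed on top of the guard wall, 62.5 mm from the wheel axis; origin at the centre of its foot, 46 mm above the bench. It stands at one of three stations, 60 degrees left (+y), 0, or 60 degrees right (-y) of the counter's own +x: 2, 3 or 4 clicks clockwise from the start. Flat dark steel plugs (3 mm high) fill the other two.
- blanks: Loose stack of maple bridge blanks acting as one piece, 44 x 56 x 40 mm high. Bystander; origin at the centre of its underside.
- jar: Loose closed amber jar with black cap, 48 mm in diameter, 65 mm high. Bystander; origin at the centre of its underside.
- sander: Loose sanding block, dark wood on cork, 50 x 75 x 34 mm high. Bystander; origin at the centre of its underside.
Not all that is in view belongs to the job. Several things look just like the counter: the one meant starts farthest to the robot's left.

How it is judged (in metres and radians):
At the end, for the whole second after the job is handed in: The wheel rests in the click in which the red lobe points at the yellow marker (lobe end within 11.5 mm of the marker's axis, that is within about 0.15 rad), and the jar, blanks and sanding block stand within 15 mm of where they began (horizontal distance between red_lobe and marker below 0.0115 m and velocity of joint wheel between -0.1 and 0.1 rad/s and distance of each of blanks, jar, sander from where it was at the start of the episode below 0.015 m); the robot touches nothing.
It fails at once if the red lobe is clicked past the marker (over half a click beyond it) ((value of joint wheel above 2.6944 rad and not (y of marker in the frame of counter below 0.027 m)) or (value of joint wheel above 3.74159 rad and y of marker in the frame of counter between -0.027 and 0.027 m) or value of joint wheel above 4.78879 rad).
It fails at once if the counter or its wheel is pushed with more than 40 N (contact force between anything else and counter above 40 N).
It fails at once if the blanks is moved or lifted by more than 15 mm, or tipped (distance of blanks from where it was at the start of the episode above 0.015 m or angle between blanks's own z axis and vertical above 0.2 rad).
It fails at once if the jar is moved or lifted by more than 15 mm, or tipped (distance of jar from where it was at the start of the episode above 0.015 m or angle between jar's own z axis and vertical above 0.2 rad).
It fails at once if the sander is moved or lifted by more than 15 mm, or tipped (distance of sander from where it was at the start of the episode above 0.015 m or angle between sander's own z axis and vertical above 0.2 rad).
It also fails if it takes over 62 s, if anything falls off the work surface, if the arm or the gripper's body presses on something with over 40 N, if the wrist force passes 120 N, or if a joint passes its speed limit or range.

ROBOT

A 7-joint arm with a two-finger parallel gripper is mounted at the origin on the work surface. World frame = base frame: x ahead of the robot, y to its left, z up, the work surface at z = 0. Lengths are in m, angles in degrees, forces in N, time in s.
With the tool pointing down it reaches from about 0.425 to 0.875 m from the base axis. Payload 4.7 kg.
Tool frame: the origin (TCP) lies on the front face of the gripper's body, between the roots of the fingers; the fingertips stand 70 mm ahead of it and the grasp point (between the pads) lies 51 mm ahead of it; z points along the fingers, y is the direction in which the jaws open and shut (so a half turn about z gives the same grasp; the last joint's range is limited). The gripper opens to 87 mm and grips with 3 to 60 N. Pads are 19 mm wide; open, the fingers measure 117 mm over their backs; the gripper's body (75 mm by 190 mm) begins 51 mm behind the grasp point.
Start: joints at [75.693, 18.392, -4.016, 83.108, 1.295, 78.541, -3.26], TCP at [0.169, -0.628, 0.292] pointing down, gripper open.
Joint ranges: [-163.93, 163.93], [-17.29, 119.83], [-79.2, 71.16], [3.27, 140.29], [-89.18, 269.18], [5.43, 117.66], [-154.24, 154.24]. Speed limits (degrees/s): [147.25, 147.25, 180, 180, 180, 180, 180].

INTERFACE

Orientations are given as [roll, pitch, yaw] about the fixed x, y, z axes, in that order (R = Rz(yaw) Ry(pitch) Rx(roll)).
In Python, from cell import env gives the robot as it stands.
- The arm moves only by the tool drive_tool, never from a script. Its argument "commands" is a list of rows, each a list of 7 numbers: the shift along the tool's x, y, z in cm, then the turn, a rotation vector about the tool's x, y, z in degrees, then the opening, from 0 (shut) to 1 (fully open). In form: [[tx, ty, tz, rx, ry, rz, hand], ...]. A call has 1 to 20 rows; each row shifts and turns the commanded pose from where the row before left it, along the tool's axes as they then stand; what a row does not reach is not made up. A row lasts 1/12 s, in which the tool goes at most 41.7 mm and 7.16 degrees, less where a joint would pass 70% of its speed; a pose out of reach is approached as far as the arm can. A call is refused whole if a number of a shift passes 4.17 or a number of a turn 7.16, either way. A call with a gripper value outside its range is refused whole. The fingers move at their own pace and stop on an object; "force" is the grip in N (left out, the last holds). Time passes only in rows, so rows that do not move let the fingers close. It gives the time, the measured TCP pose, the force and the opening at its end, in the units of the state.
- env.get_obs(): the state, without advancing time (a new reading comes with each control period).
- env.read_camera(name): name is "scene" or "top"; returns a dict with "img" (420x560x3 uint8, blue, green, red), "mtx" (3x3 intrinsics, pixels), "pose" (4x4, takes a point from camera to world coordinates). Camera axes: x right, y down, z forward; pixel columns grow to the right and rows downward; lengths in m; the calibration is good to about 2 mm. A picture is of the moment at which its call begins. There is no depth.
- env.sign_off(): hands the job in, once; it reports no verdict.
The state is a dict: "time_s": time; "qpos": joint angles; "joint_velocities": joint speeds; "effort": joint torques, N m; "tool_pos": TCP position; "tool_rot": TCP orientation; "force": force on the tool from outside, world axes, zero at the start; "wrist_torque": the same for the moment, N m; "grip_width": finger opening in m.
Only numpy, scipy, OpenCV 4.12 (cv2) and the standard library are available. Lean on these libraries where they do the work, as an engineer would, in place of code of your own. Each camera call takes 0.05 s, during which the arm holds its last target.

## Working session

There is one attempt and no reset: what is moved stays moved. The work goes in short steps, Python scripts to look and compute and a tool call to move; the robot and the scene stay as the last step left them, time stands still between calls to the robot, and variables do not carry over. Pictures are saved under pics/ and viewed, and the job is handed in when it is done.

Besides the shell and the picture viewer there is one more tool, called after ">>>" as name(argument=value, ...), one argument or row to a line, values as JSON. drive_tool: Moves the arm, as the interface text tells. Its arguments: {"type":"object","properties":{"commands":{"type":"array"},"force":{"type":"number"}},"required":["commands"]}

```bash
mkdir -p pics; ls; python3 - <<'E'
from cell import env
import cv2,numpy as np
o=env.get_obs(); print(o)
for n in("scene","top"):
    c=env.read_camera(n); cv2.imwrite(f"pics/{n}0.png",c["img"]); print(n,c["mtx"],c["pose"])
    np.savez(f"{n}0.npz",**c)
E
```

```text
pics
{'time_s': 0.0, 'qpos': array([75.69342733, 18.43816454, -4.01680936, 83.17419011,  1.29681851,
       78.5397684 , -3.2617562 ]), 'joint_velocities': array([ 0.05466795, -0.04105262, -0.05167344,  0.00957716,  0.1283722 ,
       -0.0807008 ,  0.00947514]), 'effort': array([ 9.25970890e-04, -4.91285849e+01, -4.03146856e-01, -3.12523556e+01,
       -6.40292885e-02,  4.37426870e-02,  1.65963920e-04]), 'tool_pos': array([ 0.16934064, -0.62712751,  0.29117795]), 'tool_rot': array([-1.79893225e+02,  7.05859143e-03,  1.51161325e+01]), 'force': array([-0.34371666, -0.52922302,  0.20673266]), 'wrist_torque': array([ 0.00316961, -0.0688428 , -0.00991526]), 'grip_width': 0.08722084606668312}
scene [[414.51524923   0.         283.12891132]
 [  0.         414.51524923 212.1469975 ]
 [  0.           0.           1.        ]] [[ 0.77975742  0.46160748 -0.42296206  0.89236467]
 [ 0.62578814 -0.55395478  0.54911137 -0.49434351]
 [ 0.01917206 -0.69285831 -0.72081884  0.68554615]
 [ 0.          0.          0.          1.        ]]
top [[517.32525648   0.         290.79514728]
 [  0.         517.32525648 211.96640861]
 [  0.           0.           1.        ]] [[ 0.00861109 -0.9969874   0.07708418  0.44788949]
 [-0.99986809 -0.00752303  0.01439453 -0.05923182]
 [-0.01377126 -0.07719797 -0.99692067  1.1758662 ]
 [ 0.          0.          0.          1.        ]]
```

View pics/scene0.png

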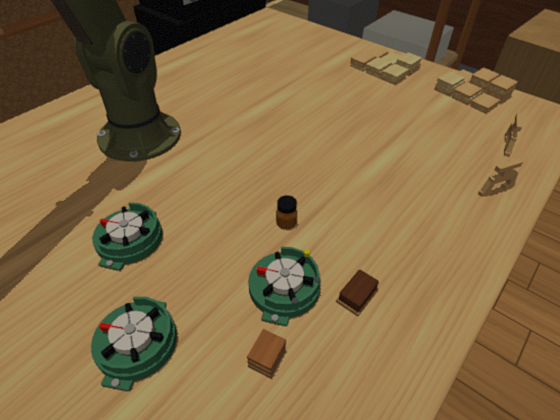

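View pics/top0.png

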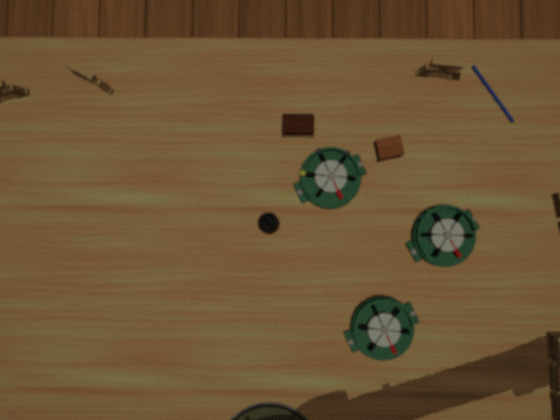

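The top view shows three counters. The one farthest left is at about (331,177), with its red lobe near (340,195) and a yellow stud near (303,173). Next I'll measure these.

```bash
cat > h.py <<'E'
import numpy as np,cv2
def ray(c,uv,z):
    d=c["pose"][:3,:3]@np.linalg.solve(c["mtx"],[uv[0],uv[1],1.]); o=c["pose"][:3,3]
    return o+d*(z-o[2])/d[2]
def proj(c,p):
    q=c["pose"][:3,:3].T@(np.array(p)-c["pose"][:3,3]); q=c["mtx"]@q; return q[:2]/q[2]
def blobs(img,m,amin=4):
    n,l,s,ce=cv2.connectedComponentsWithStats(m.astype(np.uint8))
    return [(s[i,4],ce[i].round(2)) for i in range(1,n) if s[i,4]>=amin]
E
python3 - <<'E'
from h import *
for n in("top","scene"):
    c=np.load(n+"0.npz"); im=c["img"]; h=cv2.cvtColor(im,cv2.COLOR_BGR2HSV); H,S,V=[h[...,i].astype(int) for i in range(3)]
    x0,y0,x1,y1=(285,135,375,220) if n=="top" else (235,235,335,335)
    box=np.zeros(H.shape,bool); box[y0:y1,x0:x1]=1
    for nm,m,z in (("red",((H<6)|(H>174))&(S>170)&(V>90),.047),("yel",(H>20)&(H<35)&(S>160)&(V>110),.051),("white",(S<60)&(V>110),.047),("green",(H>60)&(H<95)&(S>80),.025)):
        print(n,nm,[(a,ce,ray(c,ce,z).round(4)) for a,ce in blobs(im,m&box,6)])
    cv2.imwrite(f"pics/{n}_crop0.png",cv2.resize(im[y0:y1,x0:x1],None,fx=6,fy=6,interpolation=cv2.INTER_CUBIC))
c=np.load("top0.npz")
for nm,uv,z in(("jar",(269,223),.065),("blanks",(389,148),.04),("sander",(298,124),.034)): print(nm,ray(c,uv,z))
E
```

```text
top red [(np.int32(23), array([339.13, 193.74]), array([ 0.576 , -0.1485,  0.047 ]))]
top yel [(np.int32(7), array([302.  , 172.29]), array([ 0.6223, -0.0668,  0.051 ]))]
top white [(np.int32(73), array([331.45, 164.88]), array([ 0.6398, -0.1316,  0.047 ])), (np.int32(76), array([321.95, 169.71]), array([ 0.629 , -0.1107,  0.047 ])), (np.int32(77), array([340.35, 171.06]), array([ 0.6262, -0.1512,  0.047 ])), (np.int32(77), array([320.61, 180.13]), array([ 0.6058, -0.1079,  0.047 ])), (np.int32(162), array([334.42, 184.07]), array([ 0.5973, -0.1382,  0.047 ]))]
top green [(np.int32(426), array([321.66, 158.4 ]), array([ 0.6582, -0.111 ,  0.025 ])), (np.int32(1217), array([331.93, 186.16]), array([ 0.5955, -0.1342,  0.025 ]))]
scene red [(np.int32(64), array([260.98, 270.27]), array([ 0.5806, -0.1528,  0.047 ]))]
scene yel [(np.int32(26), array([306.58, 251.46]), array([ 0.6217, -0.0646,  0.051 ]))]
scene white [(np.int32(872), array([284.76, 273.46]), array([ 0.6196, -0.1301,  0.047 ])), (np.int32(26), array([274.5, 317. ]), array([ 0.6627, -0.2123,  0.047 ]))]
scene green [(np.int32(228), array([290.78, 253.16]), array([ 0.5886, -0.0709,  0.025 ])), (np.int32(2225), array([283.68, 293.15]), array([ 0.6364, -0.1536,  0.025 ]))]
jar [0.50961961 0.00350174 0.065     ]
blanks [ 0.67964844 -0.25942423  0.04      ]
sander [ 0.73421042 -0.05720282  0.034     ]
```

```bash
sleep 1
```

```text
(no output)
```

View pics/top_crop0.png

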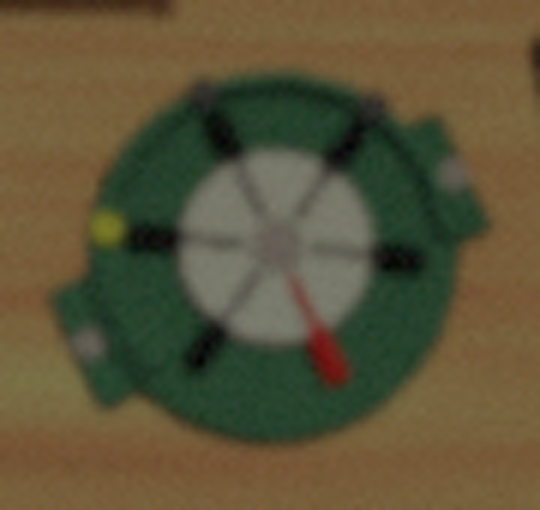

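View pics/scene_crop0.png

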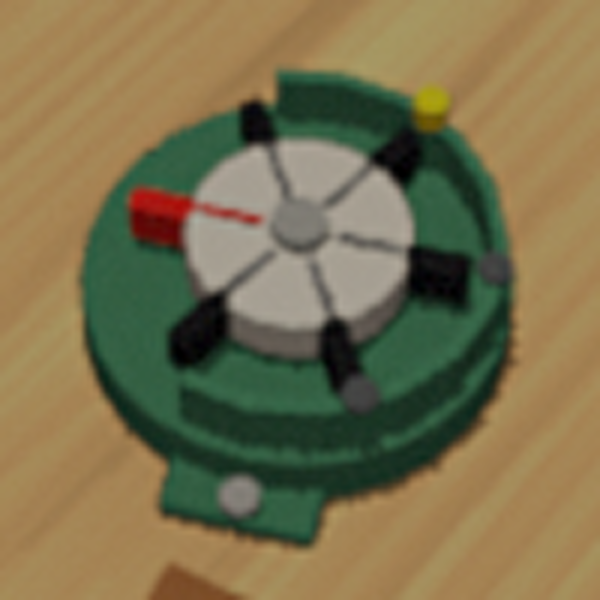

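```bash
python3 - <<'E'
from h import *
t=np.load("top0.npz"); s=np.load("scene0.npz")
for c,uv in((t,(331.3,175.5)),(s,(285,272))): print(ray(c,uv,.047).round(4))
# white disc contour: close the mask, fit enclosing ellipse
for n,c,(x0,y0,x1,y1) in(("top",t,(310,150,355,200)),("scene",s,(255,250,318,300))):
    h=cv2.cvtColor(c["img"],cv2.COLOR_BGR2HSV); m=((h[...,1]<70)&(h[...,2]>80)).astype(np.uint8)
    k=np.zeros_like(m); k[y0:y1,x0:x1]=m[y0:y1,x0:x1]
    k=cv2.morphologyEx(k,cv2.MORPH_CLOSE,np.ones((5,5)))
    cn=max(cv2.findContours(k,0,1)[0],key=cv2.contourArea); e=cv2.fitEllipse(cv2.convexHull(cn)); print(n,e,ray(c,e[0],.045).round(4))
A=np.array([.618,-.131]); print([ (np.hypot(*(p-A)),np.degrees(np.arctan2(*(p-A)[::-1]))) for p in map(np.array,[(.6223,-.0668),(.6217,-.0646),(.576,-.1485),(.5806,-.1528)])])
a,b=ray(t,(90/6+285,343/6+135),.01),ray(t,(455/6+285,172/6+135),.01); print(a,b,(a+b)/2,np.degrees(np.arctan2(*(a-b)[1::-1])))
E
```

```text
[ 0.6163 -0.1313  0.047 ]
[ 0.6179 -0.1272  0.047 ]
top ((330.65185546875, 175.43919372558594), (32.55692672729492, 33.19246292114258), 124.40068054199219) [ 0.6167 -0.13    0.045 ]
scene ((284.2083435058594, 275.23980712890625), (36.32600784301758, 38.832157135009766), 86.71804809570312) [ 0.6205 -0.1327  0.045 ]
[(np.float64(0.06434384197419361), np.float64(86.16815535975205)), (np.float64(0.06650300745079128), np.float64(86.81061182208559)), (np.float64(0.04550000000000003), np.float64(-157.3801350519596)), (np.float64(0.04328972164382671), np.float64(-149.76261696929447))]
[ 0.58320843 -0.06287685  0.01      ] [ 0.64933763 -0.20064208  0.01      ] [ 0.61627303 -0.13175946  0.01      ] 115.64164619166174
```

>>> drive_tool(
  commands=[
    [2.59,-1.63,0,0,0,0,0],
    [2.59,-1.63,0,0,0,0,0],
    [2.59,-1.63,0,0,0,0,0],
    [2.59,-1.63,0,0,0,0,0],
    [2.59,-1.63,0,0,0,0,0],
    [2.59,-1.63,0,0,0,0,0],
    [2.59,-1.63,0,0,0,0,0],
    [2.59,-1.63,0,0,0,0,0],
    [2.59,-1.63,0,0,0,0,0],
    [2.59,-1.63,0,0,0,0,0],
    [2.59,-1.63,0,0,0,0,0],
    [2.59,-1.63,0,0,0,0,0],
    [2.59,-1.63,0,0,0,0,0],
    [2.59,-1.63,0,0,0,0,0],
    [2.59,-1.63,0,0,0,0,0],
    [2.59,-1.63,0,0,0,0,0],
    [2.59,-1.63,0,0,0,0,0],
    [2.59,-1.63,0,0,0,0,0],
    [2.59,-1.63,0,0,0,0,0],
    [2.59,-1.63,0,0,0,0,0],
  ],
  force=10,
)

```text
time_s: 1.77
tool_pos: [0.5851, -0.1766, 0.2918]
tool_rot: [-180.0, 0.0, 15.1]
force: [1.3, 0.4, 0.5]
grip_width: 0.0006
```

>>> drive_tool(
  commands=[
    [0,0,0,0,0,-6.5,0],
    [0,0,0,0,0,-6.5,0],
    [0,0,0,0,0,-6.5,0],
    [0,0,0,0,0,-6.5,0],
    [0,0,0,0,0,-6.5,0],
    [0,0,0,0,0,-6.5,0],
    [0,0,0,0,0,-6.5,0],
    [0,0,0,0,0,-6.5,0],
    [0,0,0,0,0,-6.5,0],
    [0,0,0,0,0,-6.5,0],
    [0,0,0,0,0,-6.5,0],
    [0,0,0,0,0,-6.5,0],
    [0,0,0,0,0,-6.5,0],
    [0,0,0,0,0,-6.5,0],
    [0,0,0,0,0,-6.5,0],
    [0,0,0,0,0,-6.5,0],
    [0,0,0,0,0,-6.5,0],
    [0,0,0,0,0,-6.5,0],
    [0,0,0,0,0,-6.5,0],
    [0,0,0,0,0,-6.5,0],
  ],
)

```text
time_s: 3.43
tool_pos: [0.5842, -0.1778, 0.2917]
tool_rot: [-180.0, -0.0, 145.4]
force: [1.4, 1.2, -0.5]
grip_width: 0.0005
```

>>> drive_tool(
  commands=[
    [0,0,2.5,0,0,0,0],
    [0,0,2.5,0,0,0,0],
    [0,0,2.5,0,0,0,0],
    [0,0,2.5,0,0,0,0],
    [0,0,2.5,0,0,0,0],
    [0,0,1.2,0,0,0,0],
    [0,0,0,0,0,0,0],
    [0,0,0,0,0,0,0],
  ],
)

```text
time_s: 4.1
tool_pos: [0.5844, -0.1777, 0.1552]
tool_rot: [-180.0, -0.1, 145.1]
force: [-0.1, 0.5, 0.5]
grip_width: 0.0006
```

```bash
cat > snap.py <<'E'
import sys; from cell import env; from h import *
for n,(x0,y0,x1,y1) in(("scene",(215,215,355,335)),("top",(275,125,385,225))):
    c=env.read_camera(n); cv2.imwrite(f"pics/{n}_{sys.argv[1]}.png",cv2.resize(c["img"][y0:y1,x0:x1],None,fx=5,fy=5,interpolation=cv2.INTER_CUBIC))
    h=cv2.cvtColor(c["img"],cv2.COLOR_BGR2HSV); H,S,V=[h[...,i].astype(int) for i in range(3)]
    m=((H<6)|(H>174))&(S>170)&(V>90); b=np.zeros_like(m); b[y0:y1,x0:x1]=m[y0:y1,x0:x1]
    for a,ce in blobs(c["img"],b,8):
        p=ray(c,ce,.045); d=p[:2]-[.617,-.130]; print(n,"red",a,p.round(4),"r",np.hypot(*d).round(4),"ang",np.degrees(np.arctan2(d[1],d[0])).round(1)%360)
o=env.get_obs(); print(o["time_s"],o["tool_pos"].round(4),o["tool_rot"].round(1),o["force"].round(2))
E
python3 snap.py a
```

```text
scene red 50 [ 0.5826 -0.1523  0.045 ] r 0.041 ang 213.0
4.2 [ 0.5856 -0.1778  0.1569] [1.800e+02 1.000e-01 1.451e+02] [-0.26 -0.3   0.62]
```

View pics/scene_a.png

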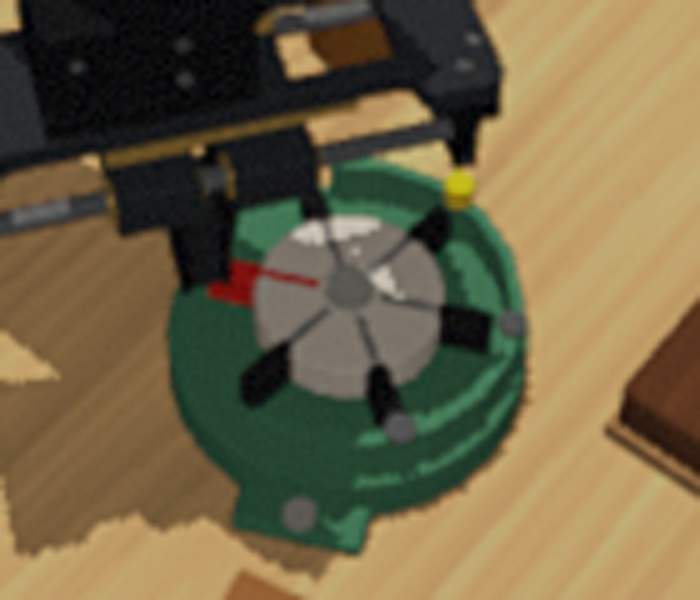

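The fingertips are just above the red lobe in view, at crop (200,285). I'll check that this matches their projected position before going down.

```bash
python3 - <<'E'
from h import *
c=np.load("scene0.npz")
for p in ((.585,-.1778,.086),(.585,-.1778,.035)):print((proj(c,p)-[215,215])*5)
E
```

```text
[191.18169942 262.18132529]
[195.6695892  343.80366554]
```

>>> drive_tool(
  commands=[
    [0,0,1.0,0,0,0,0],
    [0,0,1.0,0,0,0,0],
    [0,0,1.0,0,0,0,0],
    [0,0,1.0,0,0,0,0],
    [0,0,0.6,0,0,0,0],
    [0,0,0.5,0,0,0,0],
    [0,0,0,0,0,0,0],
    [0,0,0,0,0,0,0],
  ],
)

```text
time_s: 4.87
tool_pos: [0.5845, -0.1776, 0.1039]
tool_rot: [-180.0, -0.0, 145.1]
force: [0.3, -0.5, 0.3]
grip_width: 0.0004
```

```bash
python3 snap.py b
```

```text
4.9667 [ 0.5849 -0.1777  0.1047] [180.    0.  145.1] [ 0.12  0.16 -0.27]
```

View pics/scene_b.png

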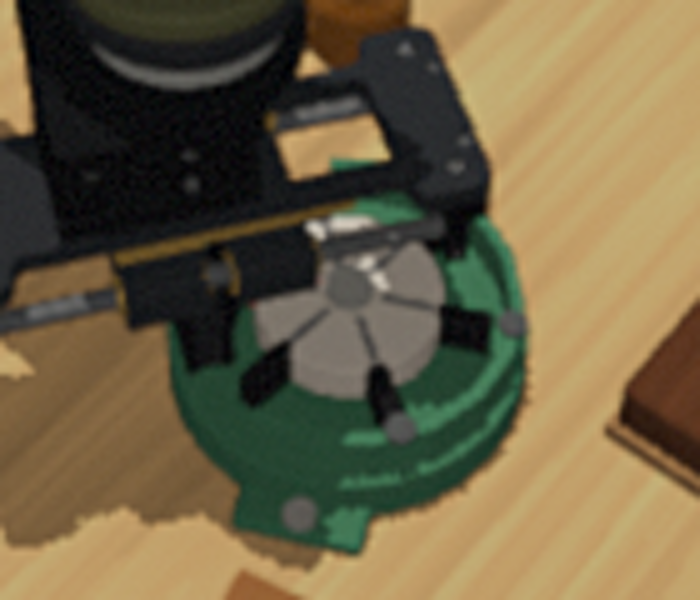

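The fingertips are in the gap at crop (210,360), clear of the lobe at (265,375), and the force is near zero. Now I'll sweep along the arc.

>>> drive_tool(
  commands=[
    [0.199,0.0035,0,0,0,2,0],
    [0.199,0.0035,0,0,0,2,0],
    [0.199,0.0035,0,0,0,2,0],
    [0.199,0.0035,0,0,0,2,0],
    [0.199,0.0035,0,0,0,2,0],
    [0.199,0.0035,0,0,0,2,0],
    [0.199,0.0035,0,0,0,2,0],
    [0.199,0.0035,0,0,0,2,0],
    [0.199,0.0035,0,0,0,2,0],
    [0.199,0.0035,0,0,0,2,0],
  ],
)

```text
time_s: 5.8
tool_pos: [0.5714, -0.1653, 0.1051]
tool_rot: [180.0, 0.2, 125.0]
force: [1.4, -3.8, -0.8]
grip_width: 0.0003
```

>>> drive_tool(
  commands=[
    [0.199,0.0035,0,0,0,2,0],
    [0.199,0.0035,0,0,0,2,0],
    [0.199,0.0035,0,0,0,2,0],
    [0.199,0.0035,0,0,0,2,0],
    [0.199,0.0035,0,0,0,2,0],
  ],
)

```text
time_s: 6.22
tool_pos: [0.566, -0.1565, 0.105]
tool_rot: [180.0, 0.2, 115.0]
force: [0.4, -1.9, -0.1]
grip_width: 0.0003
```

>>> drive_tool(
  commands=[
    [0.199,0.0035,0,0,0,2,0],
    [0.199,0.0035,0,0,0,2,0],
    [0.199,0.0035,0,0,0,2,0],
    [0.199,0.0035,0,0,0,2,0],
    [0.199,0.0035,0,0,0,2,0],
    [0.199,0.0035,0,0,0,2,0],
    [0.199,0.0035,0,0,0,2,0],
    [0.199,0.0035,0,0,0,2,0],
    [0.199,0.0035,0,0,0,2,0],
    [0.199,0.0035,0,0,0,2,0],
    [0.199,0.0035,0,0,0,2,0],
    [0.199,0.0035,0,0,0,2,0],
    [0.199,0.0035,0,0,0,2,0],
    [0,0,0,0,0,0,0],
    [0,0,0,0,0,0,0],
  ],
)

```text
time_s: 7.47
tool_pos: [0.5605, -0.13, 0.1048]
tool_rot: [179.9, 0.0, 89.2]
force: [-0.5, 0.3, -0.1]
grip_width: 0.0003
```

```bash
python3 snap.py c
```

```text
scene red 16 [ 0.5779 -0.1032  0.045 ] r 0.0474 ang 145.6
7.5667 [ 0.5603 -0.1303  0.1045] [180.    0.   89.2] [ 0.58 -1.53  0.46]
```

View pics/scene_c.png

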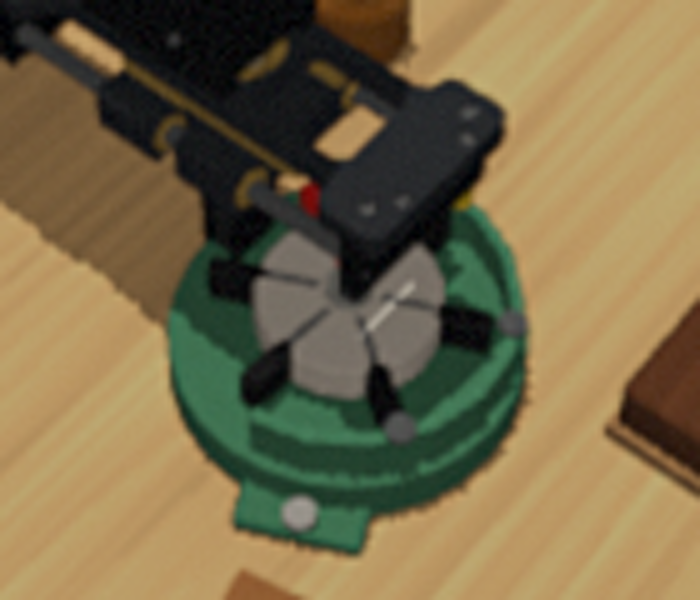

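Red is now at 145.6°, so the first click is in. I'll lift, return and repeat.

>>> drive_tool(
  commands=[
    [0,0,-1.7,0,0,0,0],
    [0,0,-1.7,0,0,0,0],
    [0,0,-1.7,0,0,0,0],
    [-0.597,0.031,0,0,0,-6,0],
    [-0.597,0.031,0,0,0,-6,0],
    [-0.597,0.031,0,0,0,-6,0],
    [-0.597,0.031,0,0,0,-6,0],
    [-0.597,0.031,0,0,0,-6,0],
    [-0.597,0.031,0,0,0,-6,0],
    [-0.597,0.031,0,0,0,-6,0],
    [-0.597,0.031,0,0,0,-6,0],
    [-0.597,0.031,0,0,0,-6,0],
    [-0.199,0.0035,0,0,0,-2,0],
    [0,0,0,0,0,0,0],
    [0,0,0,0,0,0,0],
  ],
)

```text
time_s: 8.82
tool_pos: [0.5845, -0.178, 0.1552]
tool_rot: [180.0, -0.0, 145.0]
force: [0.0, -0.1, -0.3]
grip_width: 0.0005
```

```bash
python3 snap.py d
```

```text
scene red 26 [ 0.5823 -0.1055  0.045 ] r 0.0425 ang 144.7
top red 24 [ 0.5786 -0.1041  0.045 ] r 0.0463 ang 145.9
8.9167 [ 0.5844 -0.1777  0.1552] [-180.    -0.   145.1] [-0.77 -0.13  0.36]
```

View pics/scene_d.png

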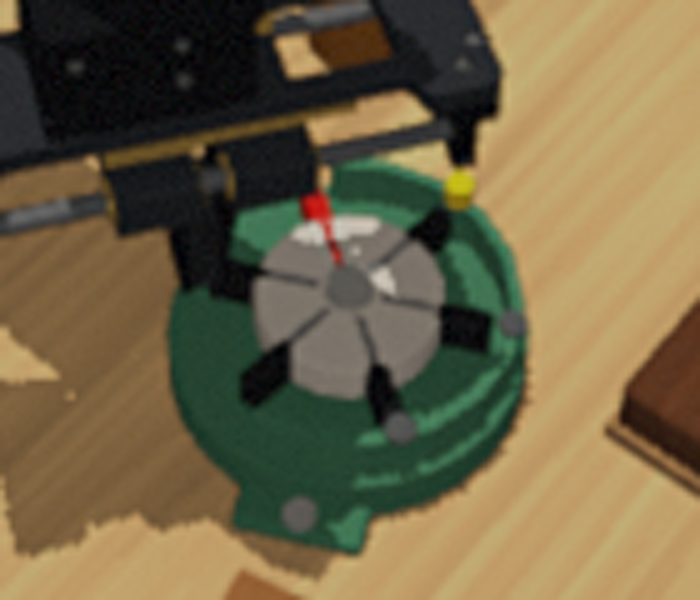

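Red has settled one click on, at crop (317,207) and about 145°. The yellow marker is the next station. The start pose is the same as before, so I'll make one more identical stroke.

>>> drive_tool(
  commands=[
    [0,0,1.0,0,0,0,0],
    [0,0,1.0,0,0,0,0],
    [0,0,1.0,0,0,0,0],
    [0,0,1.0,0,0,0,0],
    [0,0,0.6,0,0,0,0],
    [0,0,0.5,0,0,0,0],
    [0,0,0,0,0,0,0],
    [0,0,0,0,0,0,0],
  ],
)

```text
time_s: 9.58
tool_pos: [0.5845, -0.1777, 0.1039]
tool_rot: [-180.0, -0.0, 145.1]
force: [0.9, 0.3, 0.8]
grip_width: 0.0005
```

>>> drive_tool(
  commands=[
    [0.199,0.0035,0,0,0,2,0],
    [0.199,0.0035,0,0,0,2,0],
    [0.199,0.0035,0,0,0,2,0],
    [0.199,0.0035,0,0,0,2,0],
    [0.199,0.0035,0,0,0,2,0],
    [0.199,0.0035,0,0,0,2,0],
    [0.199,0.0035,0,0,0,2,0],
    [0.199,0.0035,0,0,0,2,0],
    [0.199,0.0035,0,0,0,2,0],
    [0.199,0.0035,0,0,0,2,0],
    [0.199,0.0035,0,0,0,2,0],
    [0.199,0.0035,0,0,0,2,0],
    [0.199,0.0035,0,0,0,2,0],
    [0.199,0.0035,0,0,0,2,0],
    [0.199,0.0035,0,0,0,2,0],
  ],
)

```text
time_s: 10.83
tool_pos: [0.5661, -0.1566, 0.1051]
tool_rot: [180.0, 0.2, 115.0]
force: [0.8, -2.5, -0.6]
grip_width: 0.0003
```

>>> drive_tool(
  commands=[
    [0.199,0.0035,0,0,0,2,0],
    [0.199,0.0035,0,0,0,2,0],
    [0.199,0.0035,0,0,0,2,0],
    [0.199,0.0035,0,0,0,2,0],
    [0.199,0.0035,0,0,0,2,0],
    [0.199,0.0035,0,0,0,2,0],
    [0.199,0.0035,0,0,0,2,0],
    [0.199,0.0035,0,0,0,2,0],
    [0.199,0.0035,0,0,0,2,0],
    [0.199,0.0035,0,0,0,2,0],
    [0.199,0.0035,0,0,0,2,0],
    [0.199,0.0035,0,0,0,2,0],
    [0.199,0.0035,0,0,0,2,0],
    [0,0,0,0,0,0,0],
    [0,0,0,0,0,0,0],
  ],
)

```text
time_s: 12.08
tool_pos: [0.5606, -0.1301, 0.1048]
tool_rot: [179.9, 0.0, 89.2]
force: [-0.4, -0.0, -0.1]
grip_width: 0.0006
```

```bash
python3 snap.py e
```

```text
scene red 22 [ 0.6272 -0.0861  0.045 ] r 0.045 ang 76.9
12.1833 [ 0.5604 -0.1304  0.1046] [180.    0.   89.2] [ 0.04 -0.11  0.87]
```

View pics/scene_e.png

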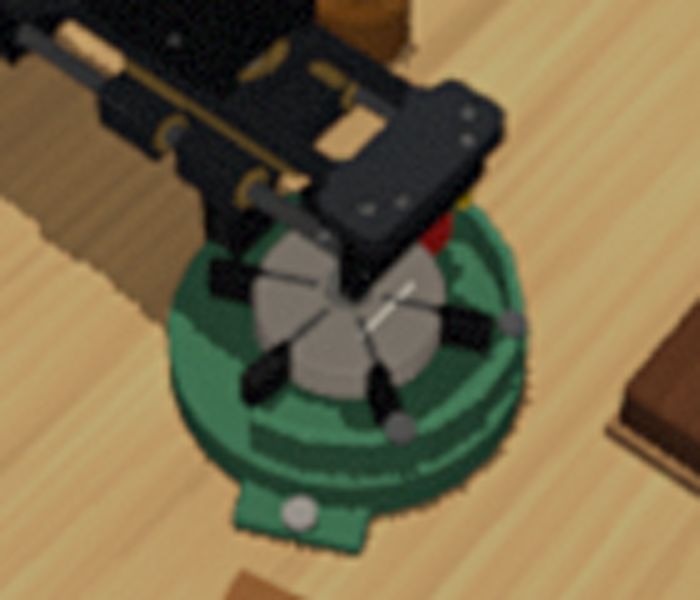

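The red lobe is now at the marker, at crop (435,235), partly hidden by the hand. I'll lift clear and check.

>>> drive_tool(
  commands=[
    [0,0,-1.5,0,0,0,0],
    [0,0,-2.5,0,0,0,0],
    [0,0,-2.5,0,0,0,0],
    [0,0,-2.5,0,0,0,0],
    [0,0,-2.5,0,0,0,0],
    [0,0,-2.5,0,0,0,0],
    [0,-2,-1,0,0,0,0],
    [0,-2,0,0,0,0,0],
    [0,-2,0,0,0,0,0],
    [0,-2,0,0,0,0,0],
    [0,-1,0,0,0,0,0],
    [0,0,0,0,0,0,0],
    [0,0,0,0,0,0,0],
    [0,0,0,0,0,0,0],
  ],
)

```text
time_s: 13.35
tool_pos: [0.4711, -0.1288, 0.2545]
tool_rot: [179.9, 0.0, 89.1]
force: [-0.6, -0.8, 0.4]
grip_width: 0.0005
```

```bash
python3 snap.py f; python3 - <<'E'
from cell import env; from h import *
for n in("top","scene"):
    c=env.read_camera(n); cv2.imwrite(f"pics/{n}_full_f.png",c["img"]); a=np.load(n+"0.npz")["img"]
    d=cv2.absdiff(a,c["img"]).max(2)>60
    for nm,p in(("jar",(.51,.0035,.03)),("blanks",(.68,-.26,.02)),("sander",(.734,-.057,.017))):
        u,v=proj(c,p).astype(int); print(n,nm,d[v-22:v+22,u-22:u+22].sum())
E
```

```text
scene red 47 [ 0.6232 -0.084   0.045 ] r 0.0464 ang 82.4
top red 27 [ 0.6189 -0.0857  0.045 ] r 0.0444 ang 87.6
13.45 [ 0.4711 -0.1286  0.2543] [180.   -0.   89.2] [ 0.11 -0.72 -0.19]
top jar 0
top blanks 0
top sander 0
scene jar 0
scene blanks 0
scene sander 0
```

View pics/scene_full_f.png

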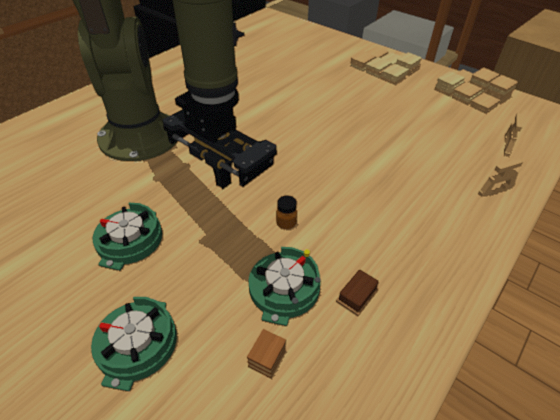

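View pics/scene_f.png

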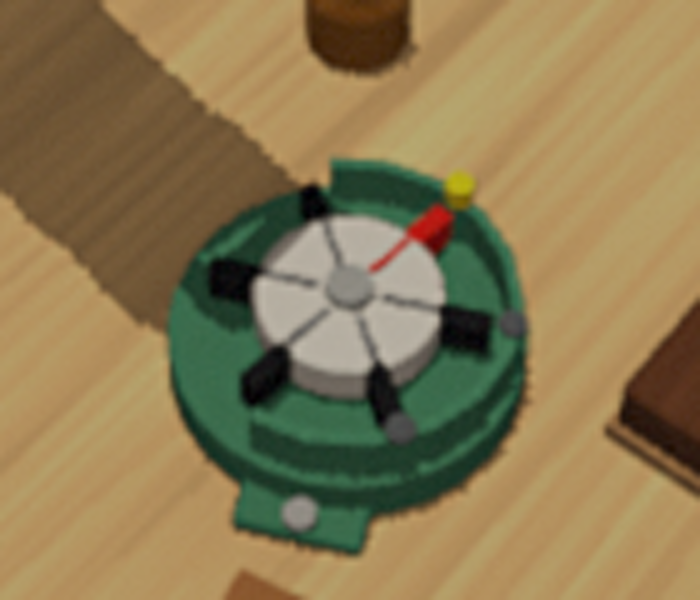

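The red lobe at crop (435,225) points straight at the yellow stud at (460,188). The hand is clear and the bystanders haven't moved, so I'm handing in.

```bash
python3 -c "
from cell import env; print(env.sign_off())"
```

```text
the job is handed in; nothing more can be done
None
```

I turned the wheel of the leftmost counter two clicks clockwise with the closed fingertips, and the red lobe now rests at the yellow marker. The marker stood at the +60° (left) station, so two clicks was the right count. The job was handed in at about 13.6 s; no verdict is reported.

- **Lobe position:** in the last pictures the red lobe lies at 82.4° (scene camera) and 87.6° (top camera), against about 85.5° to 86.5° for the marker. The two views differ by 5°, which fits the coarse pixels, and both are within the 0.15 rad (about 8.6°) allowed.
- **Forces:** the highest reading between moves was about 4 N; I did not read the force during each stroke.
- **Bystanders:** the jar, blanks and sanding block show no change from the first pictures.
- **Hand:** it finished lifted and drawn back, touching nothing, with force readings at noise level.

One reading disagreed: a scene picture taken while the hand still covered part of the lobe gave 76.9°. The clear view afterwards did not bear it out.

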